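# Hold a filament winder's dancer arm parked for threading

### The arm

A 6-joint arm with a two-finger parallel gripper is mounted at the origin on the work surface. World frame = base frame: x ahead of the robot, y to its left, z up, the work surface at z = 0. Lengths are in m, angles in rad, forces in N, time in s.
With the tool pointing down it reaches from about 0.225 to 0.875 m from the base axis. Payload 3.4 kg.
Tool frame: the origin (TCP) lies at the very end of the fingers, on their centre line; the grasp point (between the pads) lies 19 mm behind it (manip.hold_point_z is the distance from the TCP to the grasp point, in m); z points along the fingers, x is the direction in which the jaws open and shut, and the axes are right-handed (so a half turn about z gives the same grasp; the last joint's range is limited). The gripper opens to 85 mm and grips with 20 to 120 N. Pads are 22 mm wide; open, the fingers measure 114 mm over their backs; the gripper's body (76 mm by 85 mm) begins 54 mm behind the grasp point. The pads swing forward as they close: fully open they stand 13 mm farther back than shut.
Start: joints at [1.136, 0.276, 1.505, -0, 1.361, -0.121], TCP at [0.178, 0.547, 0.231] pointing down, gripper open.
Joint ranges: [-2.89, 2.89], [-0.75, 2.08], [0.22, 2.7], [-1.18, 4.32], [0.11, 2.71], [-2.7, 2.7]. Speed limits (rad/s): [2.57, 2.57, 3.14, 3.14, 3.14, 3.14].

### API

Orientations are given as a unit quaternion [w, x, y, z].
In Python, from rig import telemetry, cams, manip, finder gives the robot as it stands. The module is installed in compiled form; this text tells all that it offers.
- The arm moves only by the tool carry_out, never from a script. Its argument "rows" is a list that holds one entry, the list of rows, each a list of 5 numbers: the gripper's target within -1 to 1 (fully open at 1, half-way at 0, shut at -1), then the shift along the world's x, y, z in cm, then the turn about the world's z in rad. A call has 1 to 12 rows; each row shifts and turns the commanded pose from where the row before left it; what a row does not reach is not made up. A row lasts 1/10 s, in which the tool goes at most 50 mm and 8.59 degrees, less where a joint would pass 70% of its speed; a pose out of reach is approached as far as the arm can. A call with a gripper value outside its range is refused whole. The fingers move at their own pace and stop on an object; "force" is the grip in N (left out, the last holds). Time passes only in rows, so rows that do not move let the fingers close. It gives the time, the measured TCP pose, the force and the opening at its end, in the units of the state.
- telemetry.get_state(): the state, without advancing time (a new reading comes with each control period).
- cams.get_image(name): name is "side" or "top" or "wrist"; returns a dict with "image" (480x640x3 uint8, red, green, blue), "camera_matrix" (3x3 intrinsics, pixels), "eye" and "attitude" of the camera in the world. Camera axes: x right, y down, z forward; pixel columns grow to the right and rows downward; lengths in m; the calibration is good to about 2 mm. A picture is of the moment at which its call begins. There is no depth.
- manip.sign_off(): hands the job in, once; it reports no verdict.
Trained networks look in a picture, given as the dict that the camera call returned (one of the last four; its "shot" number tells which), for a name from the list of things; names that differ only in an ending like _2 or _b are one class to them, and where a whole thing is asked for, a point or a joint stands for the part that bears it (a point fixed in the world has none). Each returns a list of dicts, best first, with "confidence" (0 to 1); they miss things now and then, are a little off and sometimes report something else, mostly with a low value. They report only what shows in the picture. A call takes as long as a camera call.
- finder.boxes_of(picture, thing): "xy" ([column, row] in pixels, amid what is visible of it).
The state is a dict: "clock": time; "qpos": joint angles; "qd": joint speeds; "effort": joint torques, N m; "position": TCP position; "ee_rot": TCP orientation; "contact_force": force on the tool from outside, world axes, zero at the start; "moment": the same for the moment, N m; "width": finger opening in m.
Only numpy, scipy, OpenCV 4.12 (cv2) and the standard library are available. Lean on these libraries where they do the work, as an engineer would, in place of code of your own. Each camera call takes 0.05 s, during which the arm holds its last target.

### The job

Get the bench filament winder ready for a colleague to thread: press the button on the push-button station fully down and let it come right back up (this puts the drive in threading mode). Then push the winder's sprung dancer arm back with the fingers, past all the clicks of its ratchet pawl and on to its end stop, and keep it there: the job finishes while the fingers are still holding it against its spring, so that the spring's load is on you and not on the pawl. Leave the printed sleeves, the scraper and the full spool where they are.

Things in the scene. Friction and masses are not known exactly. Their poses are not given: they have to be found in the camera images.
- winder: Fixed bench winder, black housing 260 mm (x) by 380 (y) by 50 high, dark deck; origin at the centre of its underside, -x side to the robot. On the deck: right (-y) a flat black spool 190 mm wide at x 20, y -90, nut top 118 mm above the bench; left the dancer arm; a traverse (rods, white carriage) at x -112, y -22, 124 mm high; an eyelet post at x 0, y 172, 96 mm high.
- dancer (a joint): Dancer arm's angle in rad: 0 at rest stop (starts 0 to 0.1, roller far left), grows counter-clockwise from above as the roller goes towards the spool; end stop 0.92. The spring pushes back 1.1 N m per rad (7 N at the roller near the end), friction 0.12 N m. A pawl clicks near 0.46, 0.59, 0.72; let go, the arm falls back on the last tooth passed (0.70 at most); above that only the pusher holds it.
- dancer_pivot (a point): On the arm's upright pivot axis, 82 mm above the bench, level with the middle of the roller. Axes turn with the arm: x from pivot to roller, y the way the roller moves when the arm is pushed back, z up. The pivot post rises to 90 mm above the bench out of a toothed plate 73 mm wide, top 70 mm above the bench.
- dancer_roller (a point): Centre of the white grooved roller at the free end of the dancer arm, a level aluminium bar; 150 mm from the pivot axis, 82 mm above the bench; axes as the pivot point's. Roller 32 mm in diameter, 71 to 93 mm above the bench, does not turn; a 10 mm nut stands 3 mm above it. The bar is 18 mm wide and 6 thick, its underside 63 mm above the bench, 13 over the deck.
- pawl (a joint): Steel pawl beside the arm's pivot, about 35 mm long, its nose on the rim of the toothed plate; rad, 0 when it is down on the plate or in a notch, about 0.1 when a tooth crest lifts it. A light spring presses it down; it works by itself.
- station: Fixed push-button station, a grey box with a pale cover, 72 by 72 mm and 54 mm high, standing alone on the bench to the left or right of the winder's front; origin at the centre of its underside, z up. One black push button stands upright in the middle of its top, in a dark metal collar 44 mm wide and 12 mm high.
- mode_button (a joint): The push button on the station: travel in m, 0 when up, 0.006 fully down; a spring pushes it up, 1.5 N at the start of the travel and 5 N fully down.
- mode_button_top (a point): Centre of the top of the button cap (28 mm in diameter), 76 mm above the bench when up, 10 mm above its collar; z up.
- tray: Fixed grey plastic tray, 110 by 130 mm and 30 mm high, on the other side of the winder's front from the station; origin at the centre of its underside.
- print_a: Loose olive-green printed sleeve, an upright ribbed cup 43 mm in diameter and 58 mm high, standing in the tray; origin at the centre of its underside. Leave alone.
- print_b: A second sleeve just like it in the same tray. Leave alone.
- scraper: Loose print scraper lying on the bench between the robot and the winder, 200 mm long, black handle 20 mm thick, steel blade 65 mm wide; origin at the middle of its length, x from handle to blade. Leave alone.
- full_spool: Loose full spool of pale filament lying flat on the bench to the right of the winder, 200 mm in diameter, 62 mm high; origin at the centre of its underside. Leave alone.

How it is judged:
By the outcome, as a careful person would: the job done as asked, in the order asked, and still so for the second after the job is handed in, while the arm keeps its last pose, push and grip.
It also fails if it takes over 51 s, if anything falls off the work surface, if the arm or the gripper's body presses on something with over 40 N, if the wrist force passes 120 N, or if a joint passes its speed limit or range.

## Working session

There is one attempt and no reset: what is moved stays moved. The work goes in short steps, Python scripts to look and compute and a tool call to move; the robot and the scene stay as the last step left them, time stands still between calls to the robot, and variables do not carry over. Pictures are saved under pics/ and viewed, and the job is handed in when it is done.

Besides the shell and the picture viewer there is one more tool, called after "Emit:" by a JSON object that holds its "op" and its "data". carry_out: Moves the arm, as the interface text tells. Its arguments: {"type":"object","properties":{"rows":{"type":"array","items":{"type":"array","items":{"type":"array","items":{"type":"number"}}}},"force":{"type":"number"}},"required":["rows"]}

```bash
mkdir -p pics
cat > h.py <<'E'
import numpy as np, cv2
from rig import telemetry, cams, manip, finder
from scipy.spatial.transform import Rotation as R
def rot(a):
    a=np.array(a)
    if a.shape==(3,3): return a
    return R.from_quat(a,scalar_first=True).as_matrix()
def ray(p,uv):
    d=np.linalg.inv(p['camera_matrix'])@np.array([uv[0],uv[1],1.]); return np.array(p['eye']),rot(p['attitude'])@d
def at_z(p,uv,z):
    e,d=ray(p,uv); return e+d*(z-e[2])/d[2]
def proj(p,X):
    c=rot(p['attitude']).T@(np.array(X)-np.array(p['eye'])); q=np.array(p['camera_matrix'])@c; return q[:2]/q[2]
def save(p,n): cv2.imwrite('pics/'+n+'.png',p['image'][:,:,::-1])
E
python3 - <<'E'
from h import *
print(telemetry.get_state())
for c in ['top','side']:
    p=cams.get_image(c); save(p,c+'0'); print(c,p['eye'],p['attitude'],p['camera_matrix'])
    for t,z in [('winder',.05),('dancer_pivot',.09),('dancer_roller',.093),('mode_button_top',.076),('station',.054),('tray',.03),('print_a',.058),('scraper',.02),('full_spool',.062)]:
        for b in finder.boxes_of(p,t)[:2]: print(t,b['confidence'],np.round(b['xy'],1),np.round(at_z(p,b['xy'],z),4))
E
```

```text
{'clock': 0.0, 'qpos': array([ 1.13601069e+00,  2.76590956e-01,  1.50612560e+00,  1.79050550e-06,
        1.36070726e+00, -1.21006973e-01]), 'qd': array([ 0.00010045, -0.0009569 , -0.00058979, -0.00094743,  0.00035954,
       -0.00037295]), 'effort': array([ 3.32779537e-04, -4.16763496e+01, -2.45815426e+01,  2.69018949e-05,
        1.09758211e-02,  4.14677871e-06]), 'position': array([0.17726099, 0.54644015, 0.23044502]), 'ee_rot': array([ 4.44203790e-04,  8.08904894e-01,  5.87938801e-01, -8.00608928e-04]), 'contact_force': array([-0.29772952, -0.21028276, -0.19260981]), 'moment': array([0.01378284, 0.02747861, 0.03754781]), 'width': 0.08516721300308092}
top [ 0.48381202 -0.02180659  1.09175768] [-0.03899687  0.71305032 -0.69928923  0.03214141] [[482.30433668   0.         317.98423271]
 [  0.         482.30433668 237.58286027]
 [  0.           0.           1.        ]]
winder 0.75 [296.8 206.8] [0.6557 0.037  0.05  ]
dancer_pivot 0.77 [238.1 190.4] [0.6818 0.1596 0.09  ]
mode_button_top 0.7 [469.5 307.9] [ 0.4453 -0.329   0.076 ]
mode_button_top 0.19 [167.2 305.7] [0.437  0.3017 0.07
[... 624 characters left out ...]
3357 243.94807497]
 [  0.           0.           1.        ]]
winder 0.76 [356. 236.] [ 0.6469 -0.0041  0.05  ]
dancer_pivot 0.71 [351.  189.8] [0.6705 0.1453 0.09  ]
dancer_pivot 0.67 [304.9 350.8] [ 0.4429 -0.3477  0.09  ]
dancer_roller 0.79 [352.5 192.6] [0.6704 0.1283 0.093 ]
mode_button_top 0.66 [306.1 350.8] [ 0.4463 -0.3399  0.076 ]
station 0.66 [303.2 357.9] [ 0.4387 -0.3422  0.054 ]
tray 0.77 [274.  179.8] [0.464  0.3224 0.03  ]
tray 0.67 [405.6 379.7] [ 0.6418 -0.4261  0.03  ]
print_a 0.56 [263.  177.1] [0.4297 0.3066 0.058 ]
print_a 0.45 [256.4 167. ] [0.4153 0.3648 0.058 ]
scraper 0.59 [242.5 266.4] [ 0.3326 -0.0196  0.02  ]
full_spool 0.94 [404.8 380.7] [ 0.6301 -0.4428  0.062 ]
```

View pics/top0.png

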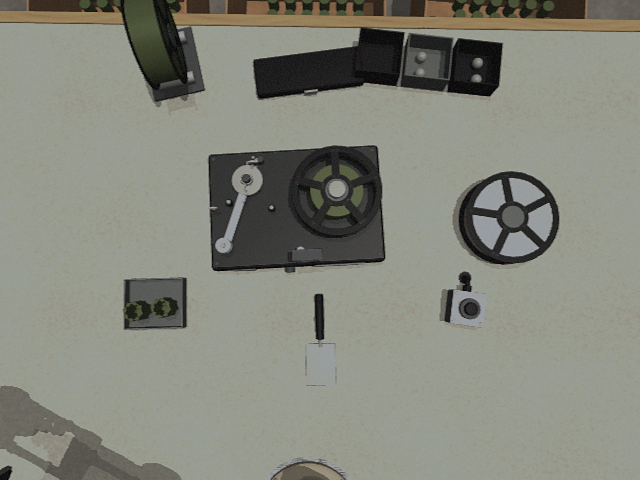

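View pics/side0.png

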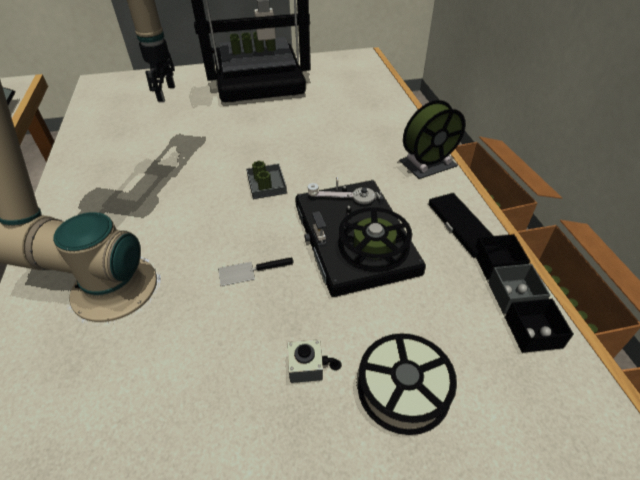

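Run:
```python
import cv2
a=cv2.imread('pics/top0.png')[130:290,170:370]; cv2.imwrite('pics/top0c.png',cv2.resize(a,None,fx=3.75,fy=3.75,interpolation=2))
a=cv2.imread('pics/side0.png')[150:280,270:450]; cv2.imwrite('pics/side0c.png',cv2.resize(a,None,fx=4,fy=4,interpolation=2))
```

```text
(no output)
```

View pics/top0c.png

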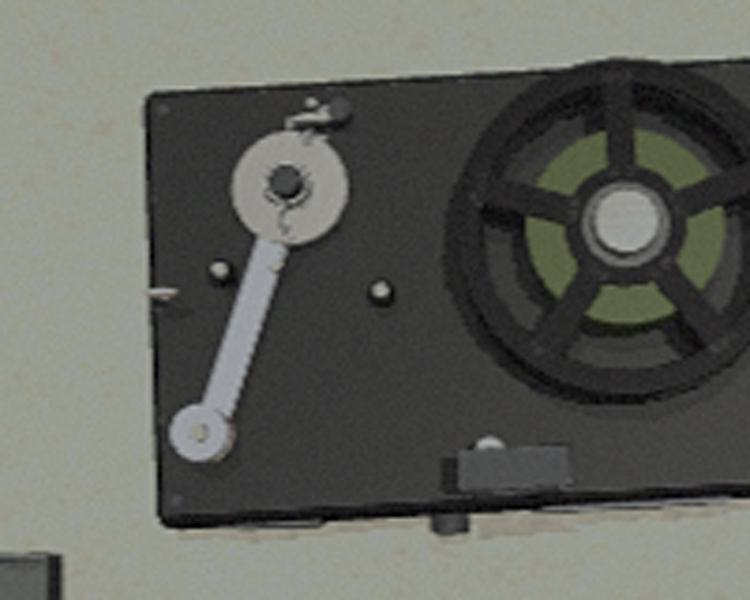

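View pics/side0c.png

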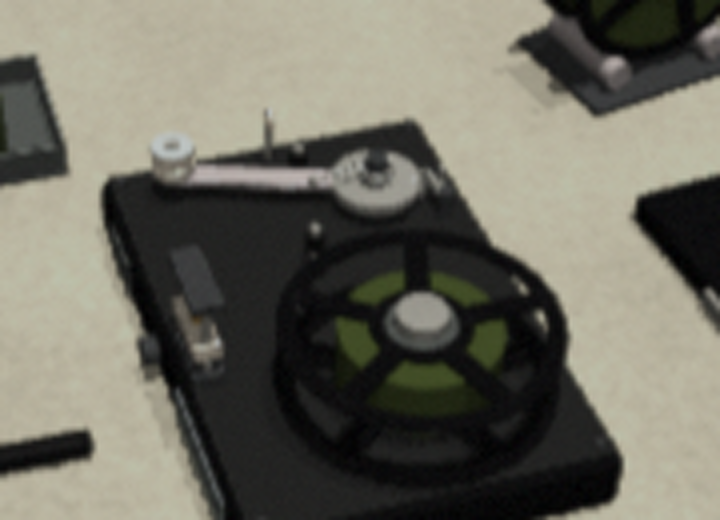

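The top view shows the pivot post at about (246, 178), the roller nut at (223, 245) and the button at (469, 308). The side view shows the roller nut at about (313, 187) and the button at (305, 351).

Run:
```python
from h import *
p=cams.get_image('top'); s=cams.get_image('side')
f=lambda a,b:[170+a/3.75,130+b/3.75]; g=lambda a,b:[270+a/4,150+b/4]
P=at_z(p,f(286,180),.09); Q=at_z(p,f(200,432),.095)
print('piv',P,at_z(s,g(376,160),.09)); print('rol',Q,at_z(s,g(172,146),.095), np.linalg.norm((P-Q)[:2]))
for c in [(150,95),(165,522)]: print(at_z(p,f(*c),.05))
for c in [(379,147),(384,261)]: print(at_z(p,c,.05))
for q,c,n in((p,(469,308),'t'),(s,(305,351),'s')):
    im=q['image'];k=40;x,y=c
    cv2.imwrite(f'pics/b{n}.png',cv2.resize(im[y-k:y+k,x-k:x+k,::-1],None,fx=7,fy=7,interpolation=2))
```

```text
piv [0.70873745 0.14324936 0.09      ] [0.7070758  0.13598709 0.09      ]
rol [0.56473009 0.18516841 0.095     ] [0.56476043 0.17876153 0.095     ] 0.1499844191863551
[0.76731928 0.23199593 0.05      ]
[0.51598526 0.21264623 0.05      ]
[ 0.79270624 -0.14149356  0.05      ]
[ 0.54085181 -0.15408842  0.05      ]
```

View pics/bt.png

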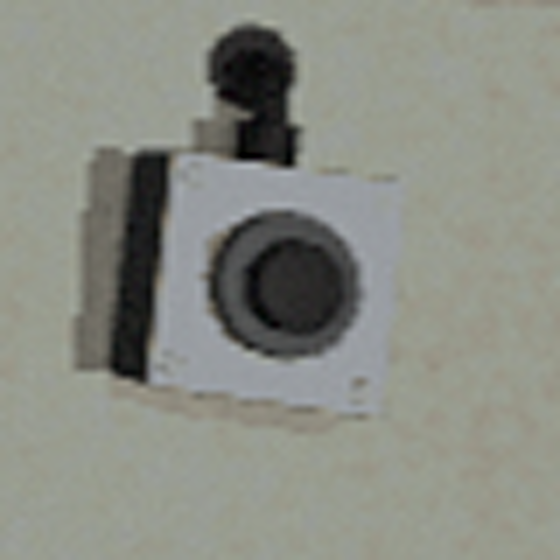

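View pics/bs.png

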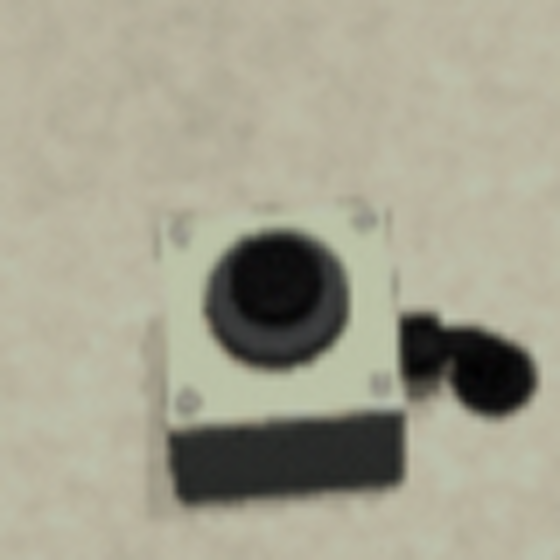

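Run:
```python
from h import *
p=cams.get_image('top'); s=cams.get_image('side')
print(at_z(p,[472.1,308.7],.076),at_z(s,[304.6,350.1],.076))
```

```text
[ 0.44374819 -0.33440616  0.076     ] [ 0.44354366 -0.33751834  0.076     ]
```

Emit:
{"op": "carry_out", "data": {"rows": [[[-1,2.2,-3.8,0,-0.105],[-1,2.2,-3.8,0,-0.105],[-1,2.2,-3.8,0,-0.105],[-1,2.2,-3.8,0,-0.105],[-1,2.2,-3.8,0,-0.105],[-1,2.2,-3.8,0,-0.105],[-1,2.2,-3.8,0,-0.105],[-1,2.2,-3.8,0,-0.105],[-1,2.2,-3.8,0,-0.105],[-1,2.2,-3.8,0,-0.105],[-1,2.2,-3.8,0,-0.105],[-1,2.2,-3.8,0,-0.105]]], "force": 30}}

```text
clock: 2.4
position: [0.4422, 0.0893, 0.2317]
ee_rot: [-0.0, 1.0, -0.004, 0.001]
contact_force: [0.2, 0.8, 0.3]
width: -0.0
```

Emit:
{"op": "carry_out", "data": {"rows": [[[-1,0,-3.9,0,0],[-1,0,-3.9,0,0],[-1,0,-3.9,0,0],[-1,0,-3.9,0,0],[-1,0,-3.9,0,0],[-1,0,-3.9,0,0],[-1,0,-3.9,-1,0],[-1,0,-3.9,-2,0],[-1,0,-3.9,-2.5,0],[-1,0.1,-3.9,-2.5,0],[-1,0,-3.5,-3,0],[-1,0,0,-2,0]]]}}

```text
clock: 3.6
position: [0.4425, -0.3387, 0.0995]
ee_rot: [0.001, 1.0, -0.003, 0.0]
contact_force: [0.8, 1.4, 0.2]
width: 0.0
```

Run:
```python
from h import *
st=telemetry.get_state();print(st['position'],st['contact_force'])
for n,c in (('top',(469,308)),('side',(305,345))):
    q=cams.get_image(n);im=q['image'];k=50;x,y=c
    cv2.imwrite(f'pics/b2{n}.png',cv2.resize(im[y-k:y+k,x-k:x+k,::-1],None,fx=5,fy=5,interpolation=2))
```

```text
[ 0.44253778 -0.33873856  0.09948701] [0.7570724  1.39166763 0.16664169]
```

View pics/b2side.png

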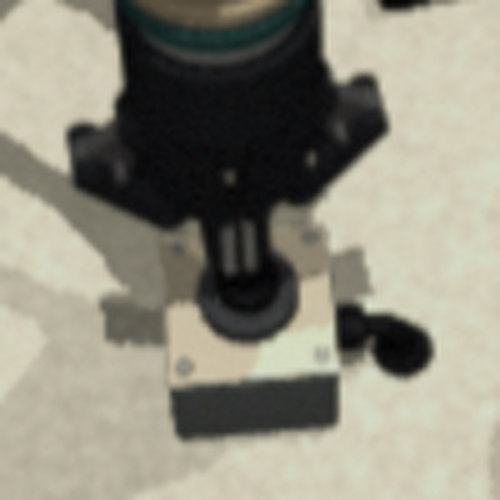

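The side view shows the closed fingers centred right over the button cap, at crop (246, 270) and (248, 295).

Emit:
{"op": "carry_out", "data": {"rows": [[[-1,0.1,0.2,-1.2,0],[-1,0,0,-0.8,0],[-1,0,0,-0.3,0],[-1,0,0,-0.3,0],[-1,0,0,-0.3,0],[-1,0,0,-0.1,0],[-1,0,0,0,0]]]}}

```text
clock: 4.4
position: [0.4439, -0.3317, 0.0718]
ee_rot: [-0.0, 1.0, -0.002, 0.0]
contact_force: [1.1, 2.4, 3.8]
width: -0.0003
```

Run:
```python
from h import *
st=telemetry.get_state();print(st['clock'],st['position'],st['contact_force'])
```

```text
4.4 [ 0.44388664 -0.33171225  0.07182391] [1.11281187 2.36079598 3.75091563]
```

Emit:
{"op": "carry_out", "data": {"rows": [[[-1,0,0,-0.2,0],[-1,0,0,-0.1,0],[-1,0,0,-0.1,0],[-1,0,0,0,0],[-1,0,0,0,0]]]}}

```text
clock: 4.9
position: [0.4439, -0.3318, 0.0698]
ee_rot: [0.0, 1.0, -0.002, 0.001]
contact_force: [-1.5, 4.8, 18.1]
width: -0.0002
```

Emit:
{"op": "carry_out", "data": {"rows": [[[-1,0,0,0.5,0],[-1,0,0,0.5,0],[-1,0,0,1.5,0],[-1,0,0,4,0],[-1,0,0,4.5,0],[-1,0,0,4.5,0],[-1,0,0,0,0]]]}}

```text
clock: 5.6
position: [0.4463, -0.3355, 0.2288]
ee_rot: [0.005, 1.0, -0.002, 0.005]
contact_force: [0.8, -0.2, 1.5]
width: 0.0001
```

Run:
```python
from h import *
for n,c in (('side',(305,345)),):
    q=cams.get_image(n);im=q['image'];k=50;x,y=c
    cv2.imwrite(f'pics/b3{n}.png',cv2.resize(im[y-k:y+k,x-k:x+k,::-1],None,fx=5,fy=5,interpolation=2))
```

```text
(no output)
```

View pics/b3side.png

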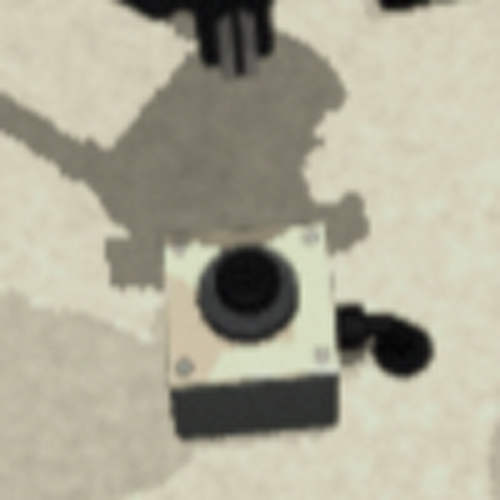

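Emit:
{"op": "carry_out", "data": {"rows": [[[-1,1.1,4.6,0,-0.03],[-1,1.1,4.6,0,-0.03],[-1,1.1,4.6,0,-0.03],[-1,1.1,4.6,0,-0.03],[-1,1.1,4.6,0,-0.03],[-1,1.1,4.6,0,-0.03],[-1,1.1,4.6,0,-0.03],[-1,1.1,4.6,0,-0.03],[-1,1.1,4.6,0,-0.03],[-1,1.1,4.6,0,0],[-1,1.1,4.6,0,0],[-1,1.2,5.0,0,0]]]}}

```text
clock: 6.85
position: [0.5757, 0.2236, 0.22]
ee_rot: [0.001, 0.991, -0.136, -0.001]
contact_force: [1.5, -1.5, -0.2]
width: 0.0
```

The button is back up, standing proud of its collar at crop (247, 280). Next I lower the fingers beside the roller.

Emit:
{"op": "carry_out", "data": {"rows": [[[-1,0.1,0.2,-4,0],[-1,0,0,-4,0],[-1,0,0,-3,0],[-1,0,0,-1,0],[-1,0,0,0,0]]]}}

```text
clock: 7.35
position: [0.5756, 0.2238, 0.0995]
ee_rot: [0.001, 0.991, -0.136, -0.002]
contact_force: [0.9, -0.5, 0.9]
width: -0.0001
```

Run:
```python
from h import *
st=telemetry.get_state();print(st['position'],st['contact_force'])
for n,c in (('side',(330,190)),('top',(230,230))):
    q=cams.get_image(n);im=q['image'];k=60;x,y=c
    print(proj(q,st['position'])-np.array(c)+k)
    cv2.imwrite(f'pics/d1{n}.png',cv2.resize(im[y-k:y+k,x-k:x+k,::-1],None,fx=4.5,fy=4.5,interpolation=2))
```

```text
[0.57559722 0.22383372 0.09954863] [ 0.93229131 -0.51000164  0.9016534 ]
[43.57603205 45.62039549]
[34.46918129 69.42938498]
```

View pics/d1side.png

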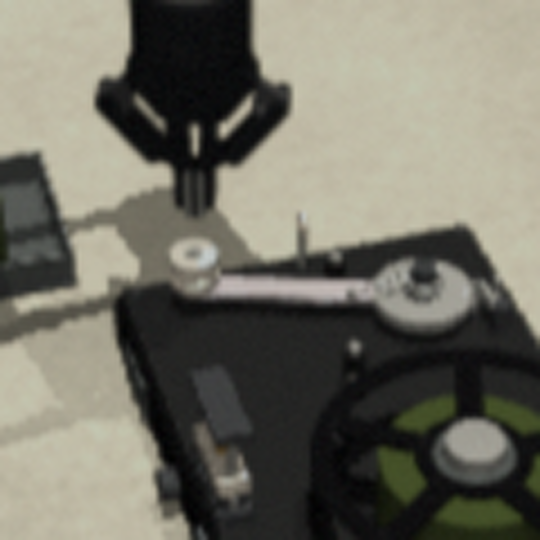

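View pics/d1top.png

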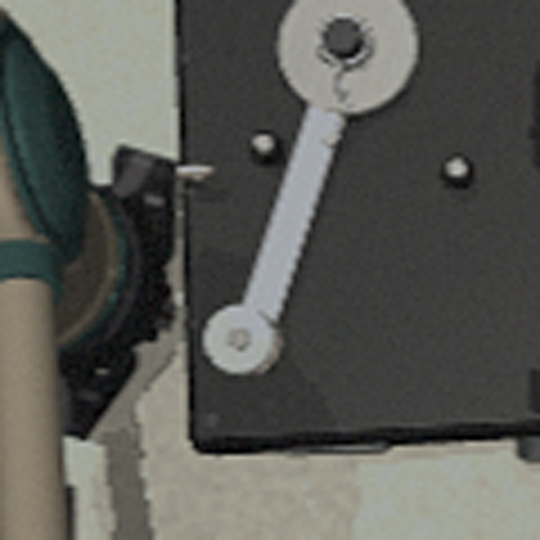

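Emit:
{"op": "carry_out", "data": {"rows": [[[-1,0,0,-1.5,0],[-1,0,0,-1.0,0],[-1,0,0,-0.4,0],[-1,0,0,0,0]]]}}

```text
clock: 7.85
position: [0.5772, 0.2244, 0.0735]
ee_rot: [0.0, 0.991, -0.136, 0.0]
contact_force: [0.6, 0.3, 0.2]
width: -0.0002
```

Run:
```python
from h import *
st=telemetry.get_state();print(st['position'],st['contact_force'])
P=np.array([.708,.140]);d=.027
def T(f):
    f=np.radians(f);return P+.15*np.array([np.cos(f),np.sin(f)])-d*np.array([-np.sin(f),np.cos(f)])
prev=st['position'][:2]
for f in np.arange(164,224,4):
    t=T(f);print(f,np.round(t,4),np.round((t-prev)*100,2));prev=t
```

```text
[0.57721822 0.22441428 0.073475  ] [0.62945918 0.33373186 0.18036915]
164 [0.5713 0.2073] [-0.6  -1.71]
168 [0.5669 0.1976] [-0.44 -0.97]
172 [0.5632 0.1876] [-0.37 -1.  ]
176 [0.5602 0.1774] [-0.3  -1.02]
180 [0.558 0.167] [-0.22 -1.04]
184 [0.5565 0.1565] [-0.15 -1.05]
188 [0.5557 0.1459] [-0.08 -1.06]
192 [0.5557 0.1352] [-0.   -1.06]
196 [0.5564 0.1246] [ 0.07 -1.06]
200 [0.5578 0.1141] [ 0.14 -1.05]
204 [0.56   0.1037] [ 0.22 -1.04]
208 [0.5629 0.0934] [ 0.29 -1.02]
212 [0.5665 0.0834] [ 0.36 -1.  ]
216 [0.5708 0.0737] [ 0.43 -0.97]
220 [0.5757 0.0643] [ 0.5  -0.94]
```

Emit:
{"op": "carry_out", "data": {"rows": [[[-1,-0.3,-0.9,-0.3,0],[-1,-0.3,-0.9,0,0],[-1,-0.4,-1.0,0,0.07],[-1,-0.4,-1.0,0,0.07],[-1,-0.3,-1.0,0,0.07],[-1,-0.2,-1.0,0,0.07],[-1,-0.2,-1.1,0,0.07],[-1,-0.1,-1.1,0,0.07],[-1,0,0,0,0]]]}}

```text
clock: 8.75
position: [0.5562, 0.1441, 0.0713]
ee_rot: [-0.001, 0.997, 0.072, 0.002]
contact_force: [1.2, 3.7, 0.9]
width: -0.0001
```

Run:
```python
from h import *
st=telemetry.get_state();print(st['position'],st['contact_force'])
for n,c in (('side',(330,190)),('top',(250,230))):
    q=cams.get_image(n);im=q['image'];k=60;x,y=c
    cv2.imwrite(f'pics/d2{n}.png',cv2.resize(im[y-k:y+k,x-k:x+k,::-1],None,fx=4.5,fy=4.5,interpolation=2))
```

```text
[0.5562451  0.14410654 0.07125752] [1.19781145 3.72142702 0.87818399]
```

View pics/d2side.png

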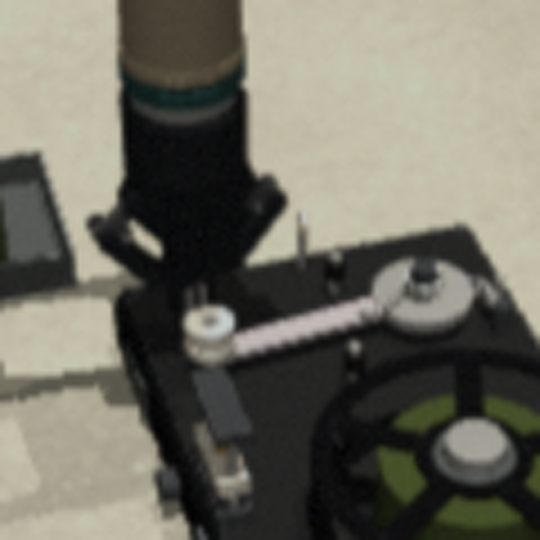

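View pics/d2top.png

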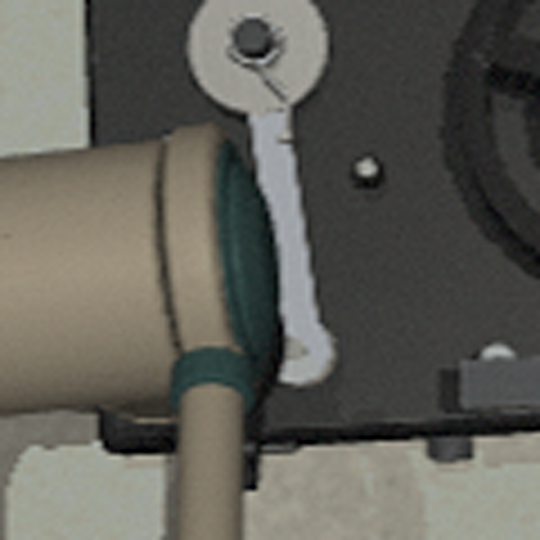

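The side view shows the fingers behind the roller, with the roller at crop (209, 320), and the dancer swinging. I carry on along the arc.

Emit:
{"op": "carry_out", "data": {"rows": [[[-1,0.1,-1.1,0,0.07],[-1,0.2,-1.1,0,0.07],[-1,0.2,-1.0,0,0.07],[-1,0.3,-1.0,0,0.07],[-1,0.4,-1.0,0,0.07],[-1,0,0,0,0]]]}}

```text
clock: 9.45
position: [0.5651, 0.093, 0.0704]
ee_rot: [-0.001, 0.969, 0.245, -0.002]
contact_force: [-4.3, 4.8, 3.7]
width: -0.0001
```

Run:
```python
from h import *
st=telemetry.get_state();print(st['position'],st['contact_force'])
for n,c in (('side',(330,190)),('top',(250,230))):
    q=cams.get_image(n);im=q['image'];k=60;x,y=c
    cv2.imwrite(f'pics/d3{n}.png',cv2.resize(im[y-k:y+k,x-k:x+k,::-1],None,fx=4.5,fy=4.5,interpolation=2))
```

```text
[0.56508395 0.09300024 0.0704132 ] [-4.26574633  4.81912784  3.68124487]
```

View pics/d3side.png

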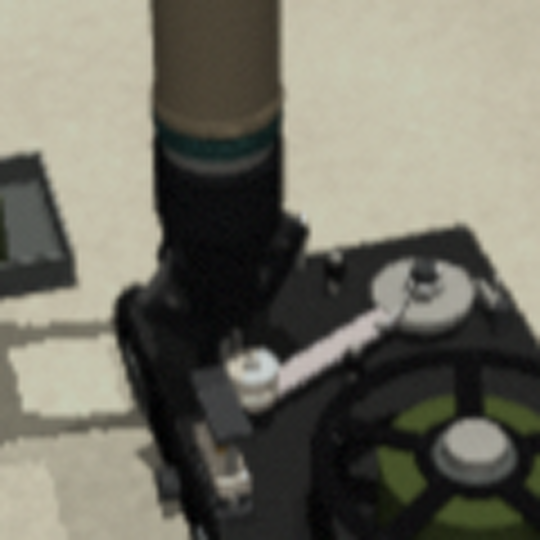

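View pics/d3top.png

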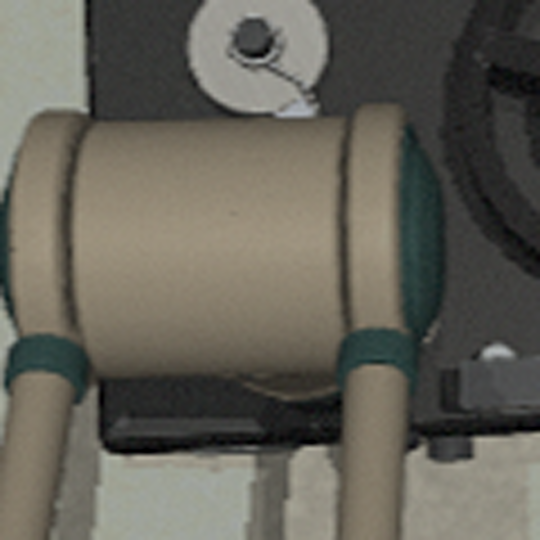

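Run:
```python
from h import *
q=cams.get_image('side')
P0=at_z(q,[364,190],.09)
for uv in [(313,186.5),(330-60+250/4.5,130+358/4.5)]:
    r=at_z(q,uv,.095); v=(r-P0)[:2]; print(r,np.linalg.norm(v),np.degrees(np.arctan2(v[1],v[0]))%360)
st=telemetry.get_state();print(st['position'],st['contact_force'])
```

```text
[0.56476043 0.17876153 0.095     ] 0.14860456921472362 163.27127228086607
[0.57854842 0.0708924  0.095     ] 0.1440715274036647 206.86064364218956
[0.56480891 0.0936783  0.07035982] [-3.34840491  4.78014186  5.1541202 ]
```

Emit:
{"op": "carry_out", "data": {"rows": [[[-1,0.2,-0.5,0.2,0.035],[-1,0.2,-0.5,0,0.035],[-1,0,0,0,0]]]}}

```text
clock: 9.9
position: [0.5659, 0.0882, 0.0712]
ee_rot: [-0.006, 0.961, 0.278, -0.004]
contact_force: [-6.8, 17.5, 1.5]
width: -0.0001
```

Emit:
{"op": "carry_out", "data": {"rows": [[[-1,0.2,-0.5,0,0.035],[-1,0,0,0,0],[-1,0,0,0,0]]]}}

```text
clock: 10.2
position: [0.5656, 0.0877, 0.0712]
ee_rot: [-0.01, 0.956, 0.294, -0.004]
contact_force: [-9.1, 28.5, 4.9]
width: -0.0001
```

Emit:
{"op": "carry_out", "data": {"rows": [[[-1,-0.1,0.4,0,0],[-1,0,0,0,0]]]}}

```text
clock: 10.4
position: [0.5656, 0.0879, 0.0712]
ee_rot: [-0.006, 0.955, 0.295, -0.005]
contact_force: [-8.4, 18.1, 3.7]
width: -0.0
```

Run:
```python
from h import *
st=telemetry.get_state();print(st['position'],st['contact_force'],st['moment'])
for n,c in (('side',(330,200)),):
    q=cams.get_image(n);im=q['image'];k=45;x,y=c
    cv2.imwrite(f'pics/d4{n}.png',cv2.resize(im[y-k:y+k,x-k:x+k,::-1],None,fx=6.5,fy=6.5,interpolation=2))
q=cams.get_image('wrist');save(q,'w4')
q=cams.get_image('top');save(q,'t4')
```

```text
[0.56555759 0.0879332  0.07118227] [-8.37205034 18.08359976  3.69682558] [2.74494973 1.25957201 0.05993201]
```

View pics/d4side.png

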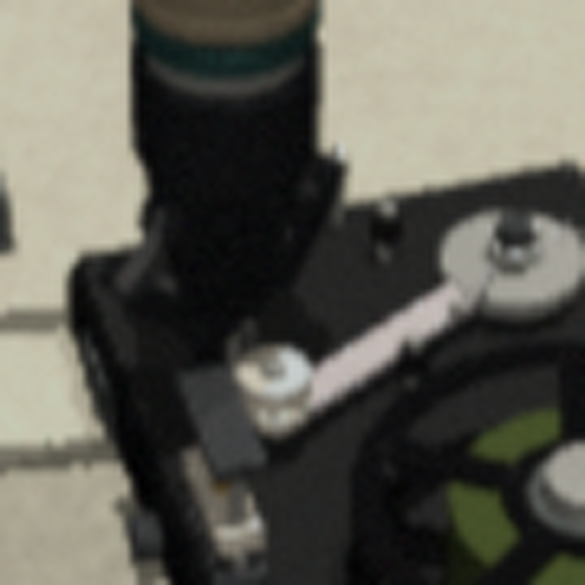

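View pics/w4.png

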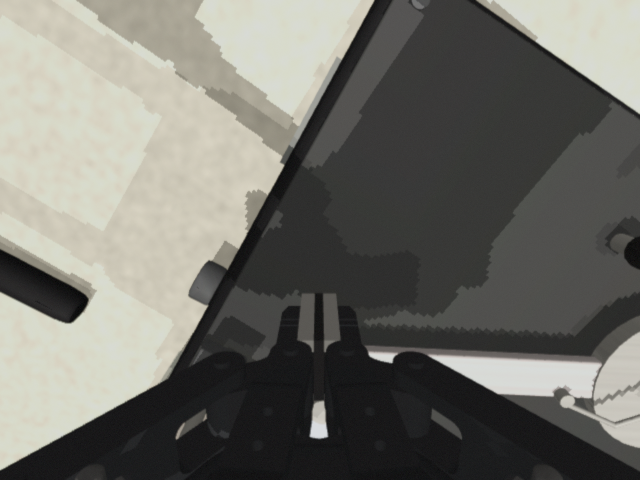

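View pics/t4.png

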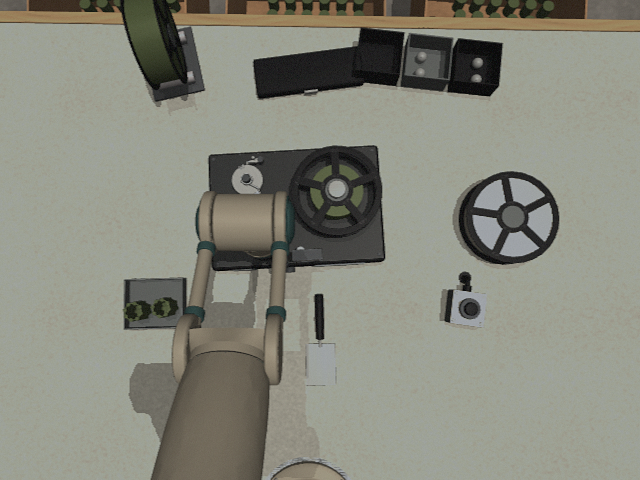

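Run:
```python
from h import *
q=cams.get_image('side')
P0=at_z(q,[364,190],.09)
r=at_z(q,(326.85,211.9),.095); v=(r-P0)[:2]; print('roller',r,np.linalg.norm(v),np.degrees(np.arctan2(v[1],v[0]))%360)
c=lambda a,b:(285+a/6.5,155+b/6.5)
for a in [(185,375),(228,365),(265,460),(218,475)]: print('plate',at_z(q,c(*a),.124))
print('piv',P0)
for z in (.07,.08): 
  print('peg side',at_z(q,(270+315/4,150+230/4),z))
  p=cams.get_image('top'); print('peg top',at_z(p,(170+380/3.75,130+288/3.75),z),'rest',at_z(p,(170+221/3.75,130+267/3.75),z), 'piv',at_z(p,(170+286/3.75,130+48*3.75/3.75),.09))
s=telemetry.get_state(); print(s['position'],s['contact_force'])
```

```text
roller [0.57991224 0.06058167 0.095     ] 0.1478395978000338 210.66708494696266
plate [0.53783369 0.0330835  0.124     ]
plate [0.55609145 0.03521661 0.124     ]
plate [ 0.55863027 -0.02330689  0.124     ]
plate [ 0.53887335 -0.02761164  0.124     ]
piv [0.7070758  0.13598709 0.09      ]
peg side [0.65092377 0.09302448 0.07      ]
peg top [0.65134702 0.0905176  0.07      ] rest [0.66183248 0.1820716  0.07      ] piv [0.70873745 0.14324936 0.09      ]
peg side [0.64772384 0.08184769 0.08      ]
peg top [0.64970734 0.08941828 0.08      ] rest [0.66009018 0.18007623 0.08      ] piv [0.70873745 0.14324936 0.09      ]
[0.56554378 0.08791413 0.07119555] [-8.02183931 18.41387211  3.38769125]
```

Run:
```python
from h import *
s=telemetry.get_state(); print(s['clock'],s['position'],s['contact_force'])
print(manip.sign_off())
```

```text
10.7 [0.56554378 0.08791413 0.07119555] [-8.02183931 18.41387211  3.38769125]
the job is handed in; nothing more can be done
None
```

I pressed the mode button fully down and let it come back up. I then pushed the dancer arm round to a hard stop with the shut fingers. I handed the job in at 10.7 s with the fingers still holding it there.

- **Button:** the fingers reached z = 0.0698 m with 18 N of push, matching full travel (0.070 m). The side picture afterwards showed the cap up, standing above its collar.
- **Dancer:** the side camera gives about 0.83 rad of swing. Adding the unknown start angle of 0 to 0.1 rad, that allows the 0.92 stop and is past the last click at 0.72. Extra push up to about 30 N moved it only 0.5 mm. I then eased off to about 20 N for the hold, against about 7 N of spring load. In the side picture the bar sits against the stop peg.
- **Weaker checks:** the end-stop angle rests on the force and the pictures, because the top view was blocked by the arm. The two cameras disagreed by about 6 to 7 mm in y on the pivot and roller, so I aimed between them.
- **Other objects:** the last top picture showed the sleeves, the scraper and the full spool where they were at the start.

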